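Flip back the gauge nest's cover and zero the readout

TASK

Zero the gauge with its nest open: with a fingertip, gently push the hinged cover of the measuring nest up from under its thumb tab and over past upright, so that it stays leaning back on its stop by its own weight, without gripping it. Then, with the cover left open, press the larger of the two round buttons on the readout console all the way down and let it come back up. Grip and lift nothing, do not press the smaller button, and leave the console and the other things on the bench where they are.

Things in the scene. Friction and masses are not known exactly. Their poses are not given: they have to be found in the camera images.
- fixture: gauge fixture fixed to the bench: aluminium plate 170 (x) x 300 (y) x 18 mm high, bar handles on its short ends (370 mm overall). Origin: centre of its underside; x points from the cover's thumb tab to its hinge, z up. On it: at x 10, y +75 mm the measuring nest (see nest_rim); at x 10, y -85 mm a round dark indicator, 62 mm across, on a bracket, up to 110 mm above the bench
- cover (a joint): angle of the nest's hinged cover, rad: 0 closed (level), grows as it swings up and back, 1.57 upright, 1.95 end stop, leaning back. No spring or latch, little friction: it falls shut below about 1.45 and falls back to the stop by itself beyond about 1.5. Mass 0.15 to 0.31 kg
- cover_hinge (a point): point on the cover's hinge axis, mid-length, level with the closed cover's underside, 73.5 mm above the bench. The axis runs along the fixture's y, at the fixture's x = 62 mm. The cover is an aluminium plate 124 (from the axis towards fixture -x when closed) x 104 (along the axis) x 8 mm. The point's frame turns with the cover
- cover_tab (a point): middle of the outer edge of the thumb tab: a plate 60 mm wide, 6 mm thick, sloping 20 degrees up and outwards from the cover's free edge. Closed, it lies 154 mm from the hinge axis towards fixture -x and 15 mm above the cover's underside; The space under tab and overhang is free down to the plate: a finger tilted towards fixture +x fits under and lifts the cover in an arc. Turns with the cover
- nest_rim (a point): centre of the mouth of the measuring nest, an open-topped steel box on the fixture, 100 (fixture x) x 100 (y) mm outside, walls 10 mm, rim 73 mm above the bench; the anvil inside stays 30 mm or more below the rim. The closed cover lies on this rim and overhangs the tab side of the box by 22 mm (the tab by 52 mm)
- console: readout console, a loose grey box 130 (x) x 170 (y) x 45 mm, 0.95 kg, origin at the centre of its underside, z up; display on the +x half of its top, two round push buttons in round black housings on the -x half, 80 mm apart
- zero_button (a joint): travel of the larger button (zero) in m: 0 released, grows as pressed straight down, 0.006 fully down, which takes about 5 N; springs back
- zero_button_top (a point): centre of the top face of the larger button, diameter 30 mm, at x = -32, y = +40 mm of the console; it faces up and is about 67 mm above the bench when released
- mode_button (a joint): travel of the smaller button in m, as for the larger one; diameter 16 mm, at x = -32, y = -40 mm of the console. Not to be pressed
- setting_ring: loose steel ring 32 mm across, 14 mm high, standing on the fixture's plate before the indicator, near x = -60, y = -55 mm of the fixture; origin: centre of its underside. Leave alone
- plug_gauge: loose dark steel plug 30 mm across, 62 mm tall, standing on the bench; origin: centre of its underside. Leave alone
- oil_bottle: loose small white bottle 40 mm across, about 95 mm tall; origin: centre of its underside. Leave alone
- stamping_a: loose flat steel stamping 50 x 42 x 5 mm on the bench; origin: centre of its underside. Leave alone
- stamping_b: second stamping, as stamping_a. Leave alone
- screwdriver: loose screwdriver 160 mm long lying on the bench, along its own x; origin near its middle, on the bench. Leave alone
- parts_cup: loose open steel bowl 70 mm across, 45 mm high; origin: centre of its underside. Leave alone
Not all that is in view belongs to the job. Leave any green or turquoise look-alike of the console alone.

How it is judged:
By the outcome, as a careful person would: the job done as asked, in the order asked, and still so for the second after the job is handed in, with the robot touching nothing.
It also fails if it takes over 64 s, if anything falls off the work surface, if the arm or the gripper's body presses on something with over 40 N, if the wrist force passes 120 N, or if a joint passes its speed limit or range.

ROBOT

A 6-joint arm with a two-finger parallel gripper is mounted at the origin on the work surface. World frame = base frame: x ahead of the robot, y to its left, z up, the work surface at z = 0. Lengths are in m, angles in degrees, forces in N, time in s.
With the tool pointing down it reaches from about 0.325 to 0.925 m from the base axis. Payload 3.1 kg.
Tool frame: the origin (TCP) lies midway between the tips of the shut fingers; the grasp point (between the pads) lies 19 mm behind it; z points along the fingers, y is the line along which they close (so a half turn about z gives the same grasp; the last joint's range is limited). The gripper opens to 85 mm and grips with 20 to 120 N. Pads are 22 mm wide; open, the fingers measure 114 mm over their backs; the gripper's body (76 mm by 85 mm) begins 54 mm behind the grasp point. The pads swing forward as they close: fully open they stand 13 mm farther back than shut.
Start: joints at [-74.725, 12.427, 92.441, -0, 75.132, -6.429], TCP at [0.231, -0.581, 0.231] pointing down, gripper open.
Joint ranges: [-157.48, 157.48], [-44.54, 120.13], [17.64, 146.25], [-64.5, 244.5], [7.68, 150.69], [-147.95, 147.95]. Speed limits (degrees/s): [159.86, 159.86, 180, 180, 180, 180].

INTERFACE

Orientations are given as [roll, pitch, yaw] about the fixed x, y, z axes, in that order (R = Rz(yaw) Ry(pitch) Rx(roll)).
In Python, from workcell import state, grab_frame, sign_off gives the robot as it stands.
- The arm moves only by the tool drive_tool, never from a script. Its argument "steps" is a list of rows, each an object of numbers: "hand": the gripper's target within -1 to 1 (fully open at 1, half-way at 0, shut at -1); "x", "y", "z": the shift along the world's x, y, z in cm; "ax", "ay", "az": the turn, a rotation vector about the world's x, y, z in rad. In form: [{"hand": .., "x": .., "y": .., "z": .., "ax": .., "ay": .., "az": ..}, ...]. A call has 1 to 12 rows; each row is the pose to reach, as a shift and turn from the pose commanded when the call began; what a row does not reach only later rows make up. A row lasts 1/12 s, in which the tool goes at most 41.7 mm and 7.16 degrees, less where a joint would pass 70% of its speed; a pose out of reach is approached as far as the arm can. A call with a gripper value outside its range is refused whole. The fingers move at their own pace and stop on an object; "newtons" is the grip in N (left out, the last holds). Time passes only in rows, so rows that repeat a pose let the fingers close. It gives the time, the measured TCP pose, the force, the opening and the grip force at its end, in the units of the state.
- state(): the state, without advancing time (a new reading comes with each control period).
- grab_frame(name): name is "scene" or "top"; returns a dict with "color" (420x560x3 uint8, blue, green, red), "depth" (420x560 float32, m along the optical axis (not along the pixel's ray), 0 where there is no reading), "intrinsics" (3x3 intrinsics, pixels), "rvec" (rotation vector, rad) and "tvec" (3), from world to camera coordinates, as OpenCV has them. Camera axes: x right, y down, z forward; pixel columns grow to the right and rows downward; lengths in m; the calibration is good to about 2 mm. A picture is of the moment at which its call begins.
- sign_off(): hands the job in; it is judged then, once.
The state is a dict: "clock": time; "joint_positions": joint angles; "qvel": joint speeds; "effort": joint torques, N m; "eef_pos": TCP position; "tcp_rot": TCP orientation; "force": force on the tool from outside, world axes, zero at the start; "ft_torque": the same for the moment, N m; "finger_gap": opening from 0.0 (shut) to 1.0 (fully open); "finger_force": force on a finger pad.
Only numpy, scipy, OpenCV 4.12 (cv2) and the standard library are available. Lean on these libraries where they do the work, as an engineer would, in place of code of your own. Each camera call takes 0.05 s, during which the arm holds its last target. There are 200 camera calls.

## Working session

There is one attempt and no reset: what is moved stays moved. The work goes in short steps, Python scripts to look and compute and a tool call to move; the robot and the scene stay as the last step left them, time stands still between calls to the robot, and variables do not carry over. Pictures are saved under pics/ and viewed, at most 10 in all, crops included, and the job is handed in when it is done.

Besides the shell and the picture viewer there is one more tool, called after "Call:" as name([rows], argument=value, ...), one row to a line, values as JSON. drive_tool: Moves the arm, as the interface text tells. Its arguments: {"type":"object","properties":{"steps":{"type":"array","items":{"type":"object","properties":{"hand":{"type":"number"},"x":{"type":"number"},"y":{"type":"number"},"z":{"type":"number"},"ax":{"type":"number"},"ay":{"type":"number"},"az":{"type":"number"}}}},"newtons":{"type":"number"}},"required":["steps"]}

```bash
mkdir -p pics; ls; cat > h.py <<'E'
import numpy as np, cv2, pickle
from workcell import state, grab_frame
def snap(n,fn):
    f=grab_frame(n); cv2.imwrite('pics/'+fn+'.png',f['color']); pickle.dump(f,open(fn+'.pkl','wb')); return f
def load(fn): return pickle.load(open(fn+'.pkl','rb'))
def cloud(f):
    R,_=cv2.Rodrigues(np.array(f['rvec'])); t=np.array(f['tvec']).ravel(); K=np.array(f['intrinsics'])
    v,u=np.indices(f['depth'].shape); d=f['depth']
    c=np.stack([(u-K[0,2])/K[0,0]*d,(v-K[1,2])/K[1,1]*d,d],-1)
    w=(c-t)@R; w[d==0]=np.nan; return w
def ray(f,u,v,z):
    R,_=cv2.Rodrigues(np.array(f['rvec'])); t=np.array(f['tvec']).ravel(); K=np.array(f['intrinsics'])
    o=-R.T@t; d=R.T@np.linalg.inv(K)@[u,v,1]; return o+d*(z-o[2])/d[2]
E
python3 -c "
from h import *
for n in('scene','top'):
  f=snap(n,n+'0'); R,_=cv2.Rodrigues(np.array(f['rvec'])); print(n,(-R.T@np.array(f['tvec']).ravel()).round(3),f['intrinsics'])
a=np.hstack([cv2.imread('pics/scene0.png')]);print(state())"
```

```text
pics
scene [1.269 0.496 0.798] [[427.62897559   0.         288.24348805]
 [  0.         427.62897559 202.94508063]
 [  0.           0.           1.        ]]
top [0.41  0.005 1.042] [[432.89780637   0.         280.57289994]
 [  0.         432.89780637 219.13326052]
 [  0.           0.           1.        ]]
{'clock': 0.1, 'joint_positions': array([-7.47244102e+01,  1.24731290e+01,  9.25223352e+01, -7.79600975e-04,
        7.51336845e+01, -6.42861277e+00]), 'qvel': array([ 0.04291717, -0.12891237, -0.11718841, -0.04234994,  0.00915572,
       -0.03786536]), 'effort': array([-3.72644490e-04, -3.98072720e+01, -3.04970419e+01, -1.78992705e-04,
        4.23314661e-03,  1.27127399e-05]), 'eef_pos': array([ 0.23094823, -0.57994219,  0.23006356]), 'tcp_rot': array([-1.79871579e+02, -1.37118345e-02,  2.17043881e+01]), 'force': array([-0.24609389,  0.28031099, -0.332407  ]), 'ft_torque': array([ 0.00680935,  0.03159843, -0.02801778]), 'finger_force': 0.0, 'finger_gap': 0.9980795980911079}
```

View pics/scene0.png

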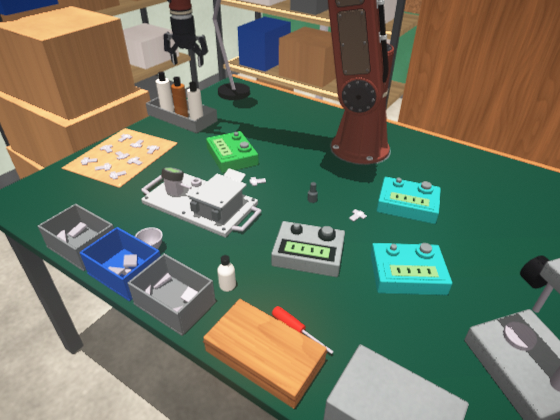

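View pics/top0.png

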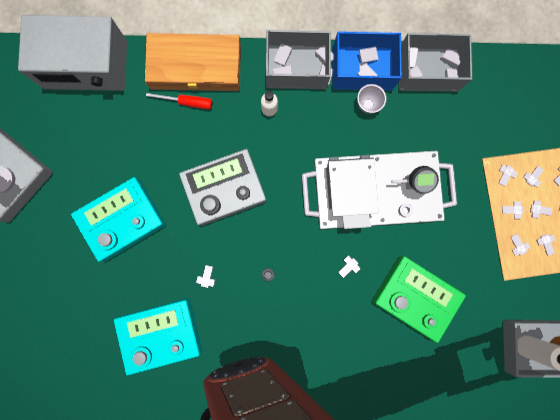

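The scene and top views show the fixture at top pixel (380,190), with the nest cover at (352,188) and its tab near (350,222). 
There are four console candidates in the top view: grey (222,187), turquoise (117,220) and (157,337), and green (420,298). The grey one fits the description. Its larger button is near (209,205) and the smaller one near (243,193). I'll enlarge that area to confirm.

```bash
python3 -c "
from h import *
f=load('top0'); s=load('scene0')
a=cv2.resize(f['color'][140:245,170:470],None,fx=2.6,fy=2.6,interpolation=cv2.INTER_CUBIC)
b=cv2.resize(s['color'][160:275,130:350],None,fx=2.6,fy=2.6,interpolation=cv2.INTER_CUBIC)
a=a[:, :780]; b=np.hstack([b,np.zeros((b.shape[0],780-b.shape[1],3),np.uint8)])
cv2.imwrite('pics/crop.png',np.vstack([a,b]))
w=cloud(f)
def px(u,v): return w[v,u].round(4)
for n,u,v in [('big',209,205),('small',243,193),('cover',352,180),('tab',350,222),('plate',430,215),('hinge',355,160),('table',270,240)]: print(n,px(u,v))
# heights along column through the cover
for v in range(150,235,3): print(v,px(350,v),px(335,v)[2],px(365,v)[2])
"
```

```text
big [0.5191 0.1492 0.0651]
small [0.5472 0.0727 0.0676]
cover [ 0.578  -0.1726  0.0815]
tab [ 0.4826 -0.1664  0.0893]
plate [ 0.507  -0.3706  0.0194]
hinge [ 0.6247 -0.1803  0.077 ]
table [0.4437 0.0106 0.0008]
150 [ 6.666e-01 -1.829e-01 -1.000e-04] 0.0018 0.0022
153 [ 0.6593 -0.183  -0.0009] 0.0032 0.0023
156 [ 0.6518 -0.183  -0.0008] 0.0017 0.0646
159 [ 0.6267 -0.1689  0.0776] 0.0659 0.0786
162 [ 0.6188 -0.168   0.0823] 0.0806 0.0824
165 [ 0.612  -0.168   0.0823] 0.0826 0.0811
168 [ 0.6048 -0.1677  0.0836] 0.0821 0.0769
171 [ 0.5985 -0.1682  0.0812] 0.0813 0.0822
174 [ 0.5917 -0.1682  0.0808] 0.0812 0.0785
177 [ 0.5847 -0.1681  0.0814] 0.0836 0.0822
180 [ 0.5778 -0.1679  0.0823] 0.0816 0.082
183 [ 0.5709 -0.1679  0.0825] 0.0833 0.0824
186 [ 0.5643 -0.1681  0.0812] 0.0808 0.0795
189 [ 0.5572 -0.1677  0.0832] 0.0828 0.0807
192 [ 0.5504 -0.1677  0.0833] 0.0825 0.0827
195 [ 0.544  -0.1681  0.081 ] 0.0822 0.0823
198 [ 0.5369 -0.1677  0.083 ] 0.08 0.0851
201 [ 0.5305 -0.1681  0.0806] 0.0817 0.0809
204 [ 0.5235 -0.1677  0.0827] 0.0789 0.0804
207 [ 0.5168 -0.1679  0.0816] 0.082 0.0823
210 [ 0.5103 -0.1682  0.0799] 0.0816 0.0813
213 [ 0.5033 -0.1677  0.0825] 0.0821 0.0865
216 [ 0.4964 -0.1675  0.0835] 0.0789 0.0808
219 [ 0.4898 -0.1676  0.083 ] 0.0162 0.0855
222 [ 0.4826 -0.1664  0.0893] 0.0152 0.0849
225 [ 0.476  -0.1665  0.0888] 0.0176 0.0905
228 [ 0.4693 -0.1665  0.089 ] 0.0053 -0.0005
231 [ 0.4677 -0.1828 -0.0024] -0.0 -0.0005
234 [ 0.4604 -0.1825 -0.0007] -0.0008 -0.0014
```

View pics/crop.png

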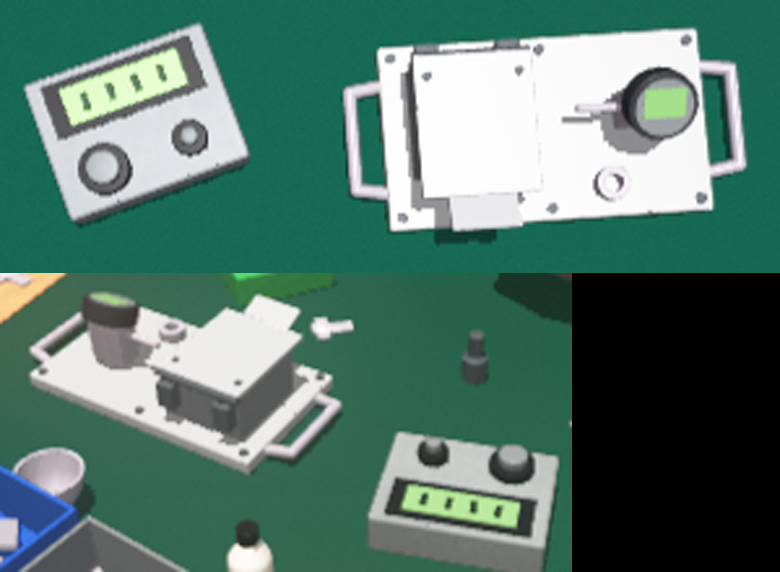

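The crop confirms it. The grey console has its larger button (crop (104,168)) towards -x and its smaller one at (190,137). The cover's hinges are at the top (far x) and its tab hangs at the near side, crop (485,210). Next I'll get the exact geometry from both views.

```bash
python3 -c "
from h import *
for n in('top0','scene0'):
  f=load(n); w=cloud(f)
  g=(np.abs(w[...,1]+.18)<.11)&(np.abs(w[...,0]-.55)<.11)
  m=g&(w[...,2]>.074)&(w[...,2]<.0865)
  m=cv2.morphologyEx(m.astype(np.uint8),cv2.MORPH_OPEN,np.ones((3,3)))
  k,l,st,_=cv2.connectedComponentsWithStats(m); i=1+st[1:,4].argmax()
  P=w[l==i]; print(n,'cover',cv2.minAreaRect((P[:,:2]*1000).astype(np.float32)),np.nanmedian(P[:,2]), st[i])
  t=g&(w[...,2]>.0868)&(w[...,2]<.1); P=w[t]; print('tab',len(P),P.min(0).round(4),P.max(0).round(4),P.mean(0).round(4))
  # console top and buttons
  g=(np.abs(w[...,1]-.11)<.13)&(np.abs(w[...,0]-.54)<.11)
  P=w[g&(w[...,2]>.04)&(w[...,2]<.05)]; print('console',cv2.minAreaRect((P[:,:2]*1000).astype(np.float32)),np.median(P[:,2]))
  m=(g&(w[...,2]>.0605)).astype(np.uint8); k,l,st,c=cv2.connectedComponentsWithStats(m)
  for i in range(1,k):
    if st[i,4]>8: P=w[l==i];print(' btn',st[i],c[i].round(1),np.median(P,0).round(4),P.mean(0).round(4),ray(f,*c[i],.067).round(4))
f=load('top0'); 
# plate long edges: white mask
w=cloud(f);m=((w[...,2]>.012)&(w[...,2]<.025)&(np.abs(w[...,1]+.25)<.2)&(np.abs(w[...,0]-.55)<.12)).astype(np.uint8)
m=cv2.morphologyEx(m,cv2.MORPH_OPEN,np.ones((5,5)))
P=w[m>0]; print('plate',cv2.minAreaRect((P[:,:2]*1000).astype(np.float32)))
"
```

```text
top0 cover ((557.116943359375, -175.34957885742188), (143.04188537597656, 104.55496215820312), 4.480494976043701) 0.08137413413100472 [ 328  158   50   64 2740]
tab 151 [ 0.469  -0.2143  0.0868] [ 0.5844 -0.1531  0.0929] [ 0.4783 -0.1809  0.0891]
console ((565.361083984375, 123.53634643554688), (130.3544921875, 169.78927612304688), 21.094200134277344) 0.0456969566592519
 btn [239 189   7   8  41] [242.  192.3] [0.5496 0.0751 0.0659] [0.5491 0.0751 0.0656] [0.5489 0.075  0.067 ]
 btn [203 198  13  13 138] [209.1 204.2] [0.521  0.1489 0.0668] [0.5208 0.1488 0.0668] [0.5208 0.1488 0.067 ]
scene0 cover ((556.6730346679688, -175.2840576171875), (147.20196533203125, 106.02729797363281), 5.324420928955078) 0.08261141592368633 [ 190  173   56   37 1182]
tab 84 [ 0.4678 -0.2118  0.0868] [ 0.6176 -0.1339  0.0935] [ 0.4834 -0.1815  0.0895]
console ((566.248046875, 123.42222595214844), (132.3193817138672, 170.02833557128906), 21.74302864074707) 0.04695634647535464
 btn [294 223   6   5  27] [296.4 225.1] [0.5536 0.0752 0.0671] [0.552  0.0751 0.0664] [0.5526 0.0755 0.067 ]
 btn [322 226  11  10  88] [327.1 230. ] [0.5249 0.1505 0.0676] [0.5242 0.1503 0.067 ] [0.5242 0.1503 0.067 ]
plate ((567.6270751953125, -249.55650329589844), (170.35531616210938, 367.852783203125), 4.586240768432617)
```

Call:
drive_tool([
  {"hand":-1,"x":17,"y":40,"z":4,"az":-0.3},
  {"hand":-1,"x":17,"y":40,"z":4,"az":-0.3},
  {"hand":-1,"x":17,"y":40,"z":4,"az":-0.3},
  {"hand":-1,"x":17,"y":40,"z":4,"az":-0.3},
  {"hand":-1,"x":17,"y":40,"z":4,"az":-0.3},
  {"hand":-1,"x":17,"y":40,"z":4,"az":-0.3},
  {"hand":-1,"x":17,"y":40,"z":4,"az":-0.3},
  {"hand":-1,"x":17,"y":40,"z":4,"az":-0.3},
  {"hand":-1,"x":17,"y":40,"z":4,"az":-0.3},
  {"hand":-1,"x":17,"y":40,"z":4,"az":-0.3},
  {"hand":-1,"x":17,"y":40,"z":4,"az":-0.3},
  {"hand":-1,"x":17,"y":40,"z":4,"az":-0.3},
])

```text
invalid input
```

Call:
drive_tool([
  {"hand":-1,"x":4,"y":4,"z":2,"ax":0,"ay":0,"az":-0.1},
  {"hand":-1,"x":17,"y":40,"z":4,"ax":0,"ay":0,"az":-0.3},
  {"hand":-1,"x":17,"y":40,"z":4,"ax":0,"ay":0,"az":-0.3},
  {"hand":-1,"x":17,"y":40,"z":4,"ax":0,"ay":0,"az":-0.3},
  {"hand":-1,"x":17,"y":40,"z":4,"ax":0,"ay":0,"az":-0.3},
  {"hand":-1,"x":17,"y":40,"z":4,"ax":0,"ay":0,"az":-0.3},
  {"hand":-1,"x":17,"y":40,"z":4,"ax":0,"ay":0,"az":-0.3},
  {"hand":-1,"x":17,"y":40,"z":4,"ax":0,"ay":0,"az":-0.3},
  {"hand":-1,"x":17,"y":40,"z":4,"ax":0,"ay":0,"az":-0.3},
  {"hand":-1,"x":17,"y":40,"z":4,"ax":0,"ay":0,"az":-0.3},
  {"hand":-1,"x":17,"y":40,"z":4,"ax":0,"ay":0,"az":-0.3},
  {"hand":-1,"x":17,"y":40,"z":4,"ax":0,"ay":0,"az":-0.3},
], newtons=20)

```text
clock: 1.1
eef_pos: [0.4021, -0.1765, 0.2713]
tcp_rot: [-179.9, -0.1, 4.8]
force: [0.1, -0.0, 0.1]
finger_gap: -0.001
finger_force: 0.0
```

Call:
drive_tool([
  {"hand":-1,"x":-4,"y":-1.4,"z":0,"ax":0.09,"ay":-1.13,"az":0},
  {"hand":-1,"x":-4,"y":-1.4,"z":0,"ax":0.09,"ay":-1.13,"az":0},
  {"hand":-1,"x":-4,"y":-1.4,"z":0,"ax":0.09,"ay":-1.13,"az":0},
  {"hand":-1,"x":-4,"y":-1.4,"z":0,"ax":0.09,"ay":-1.13,"az":0},
  {"hand":-1,"x":-4,"y":-1.4,"z":0,"ax":0.09,"ay":-1.13,"az":0},
  {"hand":-1,"x":-4,"y":-1.4,"z":0,"ax":0.09,"ay":-1.13,"az":0},
  {"hand":-1,"x":-4,"y":-1.4,"z":0,"ax":0.09,"ay":-1.13,"az":0},
  {"hand":-1,"x":-4,"y":-1.4,"z":0,"ax":0.09,"ay":-1.13,"az":0},
  {"hand":-1,"x":-4,"y":-1.4,"z":0,"ax":0.09,"ay":-1.13,"az":0},
  {"hand":-1,"x":-4,"y":-1.4,"z":0,"ax":0.09,"ay":-1.13,"az":0},
  {"hand":-1,"x":-4,"y":-1.4,"z":0,"ax":0.09,"ay":-1.13,"az":0},
], newtons=20)

```text
clock: 2.02
eef_pos: [0.3644, -0.2065, 0.2751]
tcp_rot: [-178.8, -64.5, 3.7]
force: [-0.0, 1.1, 0.1]
finger_gap: -0.001
finger_force: 0.0
```

```bash
python3 -c "
from h import *
s=state();print(s['joint_positions'].round(1),s['eef_pos'],s['tcp_rot'])
snap('scene','s1')"
```

```text
[-85.  -34.7 146.2  66.1  80.9 -19.1] [ 0.3644415  -0.20645826  0.27505727] [-178.80600881  -64.5051376     3.70373771]
```

View pics/s1.png

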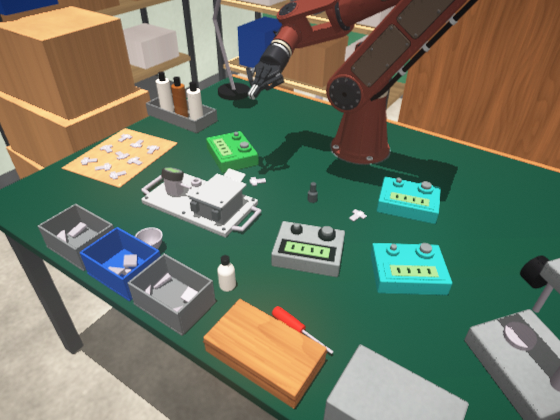

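The arm is clear of everything (gripper at scene pixel (265,80)) but joint 3 is at its limit, so I'll reduce the tilt to 45° and move outward.

Call:
drive_tool([
  {"hand":-1,"x":7,"y":0.5,"z":-4,"ax":-0.027,"ay":0.35,"az":0},
  {"hand":-1,"x":7,"y":0.5,"z":-4,"ax":-0.027,"ay":0.35,"az":0},
  {"hand":-1,"x":7,"y":0.5,"z":-4,"ax":-0.027,"ay":0.35,"az":0},
  {"hand":-1,"x":7,"y":0.5,"z":-9,"ax":-0.027,"ay":0.35,"az":0},
  {"hand":-1,"x":7,"y":0.5,"z":-9,"ax":-0.027,"ay":0.35,"az":0},
  {"hand":-1,"x":7,"y":0.5,"z":-9,"ax":-0.027,"ay":0.35,"az":0},
  {"hand":-1,"x":7,"y":0.5,"z":-9,"ax":-0.027,"ay":0.35,"az":0},
  {"hand":-1,"x":7,"y":0.5,"z":-9,"ax":-0.027,"ay":0.35,"az":0},
  {"hand":-1,"x":7,"y":0.5,"z":-9,"ax":-0.027,"ay":0.35,"az":0},
], newtons=20)

```text
clock: 2.82
eef_pos: [0.4355, -0.2017, 0.1881]
tcp_rot: [-179.5, -44.6, 4.4]
force: [0.1, -0.0, 0.1]
finger_gap: 0.001
finger_force: 0.0
```

```bash
python3 -c "
from h import *
s=state();print(s['joint_positions'].round(1),s['eef_pos'],s['tcp_rot'])"
```

```text
[-57.7 -20.4 138.4  52.6  51.9  -2.6] [ 0.43548058 -0.20172233  0.18811662] [-179.54173502  -44.64117929    4.4479207 ]
```

Call:
drive_tool([
  {"hand":-1,"x":-0.3,"y":1.7,"z":-4,"ax":0,"ay":0,"az":0},
  {"hand":-1,"x":-0.3,"y":1.7,"z":-8.8,"ax":0,"ay":0,"az":0},
  {"hand":-1,"x":-0.3,"y":1.7,"z":-8.8,"ax":0,"ay":0,"az":0},
  {"hand":-1,"x":-0.3,"y":1.7,"z":-8.8,"ax":0,"ay":0,"az":0},
  {"hand":-1,"x":-0.3,"y":1.7,"z":-8.8,"ax":0,"ay":0,"az":0},
], newtons=20)

```text
clock: 3.23
eef_pos: [0.4324, -0.1846, 0.0992]
tcp_rot: [-179.3, -44.6, 4.3]
force: [-0.0, 0.1, -0.2]
finger_gap: 0.003
finger_force: 0.0
```

```bash
python3 -c "
from h import *
s=state();print(s['joint_positions'].round(1),s['eef_pos'],s['tcp_rot'])
f=snap('scene','s2'); g=snap('top','t2')
cv2.imwrite('pics/c2.png',np.hstack([cv2.resize(f['color'][120:260,120:320],None,fx=2,fy=2),cv2.resize(g['color'][140:280,290:480],None,fx=2,fy=2)]))"
```

```text
[-56.4  -9.2 142.5  64.9  43.  -19.5] [ 0.43244031 -0.18463698  0.09916396] [-179.33468659  -44.5837208     4.27428522]
```

View pics/c2.png

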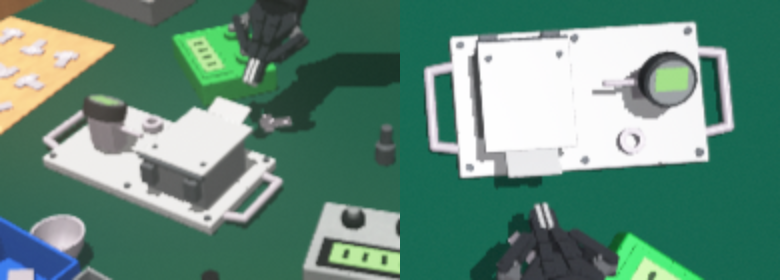

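The crop shows the fingertips at (543,205), lined up with the tab at (533,165) and clear of everything else. I'll slide in under the tab.

Call:
drive_tool([
  {"hand":-1,"x":-0.6,"y":0,"z":0,"ax":0,"ay":0,"az":0},
  {"hand":-1,"x":0.9,"y":0.1,"z":-1.5,"ax":0,"ay":0,"az":0},
  {"hand":-1,"x":2.4,"y":0.2,"z":-3,"ax":0,"ay":0,"az":0},
  {"hand":-1,"x":3.9,"y":0.3,"z":-4.5,"ax":0,"ay":0,"az":0},
  {"hand":-1,"x":5.2,"y":0.4,"z":-5.7,"ax":0,"ay":0,"az":0},
  {"hand":-1,"x":5.2,"y":0.4,"z":-5.7,"ax":0,"ay":0,"az":0},
], newtons=20)

```text
clock: 3.83
eef_pos: [0.4859, -0.1801, 0.0419]
tcp_rot: [-179.4, -44.6, 4.5]
force: [-0.4, -0.8, 0.0]
finger_gap: -0.001
finger_force: 0.0
```

```bash
python3 -c "
from h import *
s=state();print(s['joint_positions'].round(1),s['eef_pos'],s['tcp_rot'],s['force'])
f=snap('scene','s3');w=cloud(f);
cv2.imwrite('pics/c3.png',cv2.resize(f['color'][110:250,130:310],None,fx=3.5,fy=3.5,interpolation=cv2.INTER_CUBIC))"
```

```text
[-48.2   6.7 137.3  81.8  34.8 -33.4] [ 0.48587421 -0.18011472  0.04190825] [-179.43168635  -44.60062383    4.53737525] [-0.40723495 -0.77506911  0.03574655]
```

View pics/c3.png

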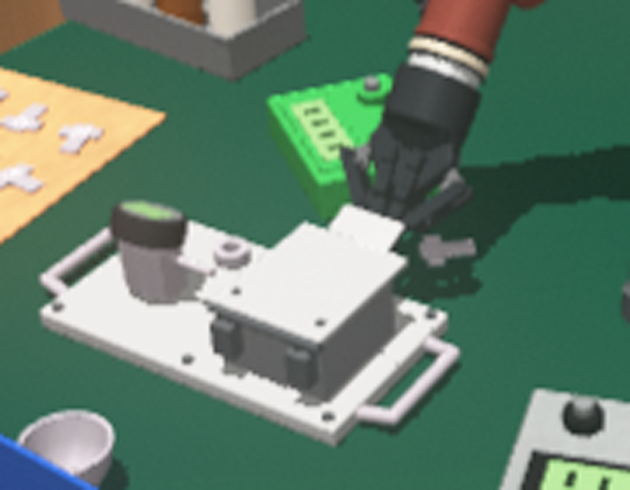

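The fingertips are under the tab (crop (375,225)) and touching nothing yet. Now I'll lift along the arc.

Call:
drive_tool([
  {"hand":-1,"x":0.0,"y":0,"z":0.8,"ax":0,"ay":0,"az":0},
  {"hand":-1,"x":0.1,"y":0,"z":1.6,"ax":0,"ay":0,"az":0},
  {"hand":-1,"x":0.1,"y":0,"z":2.4,"ax":0,"ay":0,"az":0},
  {"hand":-1,"x":0.15,"y":0,"z":3.2,"ax":0,"ay":0,"az":0},
  {"hand":-1,"x":0.2,"y":0,"z":4.1,"ax":0,"ay":0,"az":0},
  {"hand":-1,"x":0.4,"y":0,"z":4.9,"ax":0,"ay":0,"az":0},
  {"hand":-1,"x":0.6,"y":0,"z":5.7,"ax":0,"ay":0,"az":0},
  {"hand":-1,"x":0.8,"y":0.1,"z":6.5,"ax":0,"ay":0,"az":0},
  {"hand":-1,"x":1.1,"y":0.1,"z":7.3,"ax":0,"ay":0,"az":0},
  {"hand":-1,"x":1.5,"y":0.1,"z":8.1,"ax":0,"ay":0,"az":0},
  {"hand":-1,"x":1.9,"y":0.15,"z":8.9,"ax":0,"ay":0,"az":0},
  {"hand":-1,"x":1.9,"y":0.15,"z":8.9,"ax":0,"ay":0,"az":0},
], newtons=20)

```text
clock: 4.88
eef_pos: [0.5042, -0.1794, 0.1342]
tcp_rot: [-179.8, -44.8, 4.7]
force: [-1.6, 0.3, -1.0]
finger_gap: 0.003
finger_force: 0.6
```

```bash
python3 -c "
from h import *
s=state();print(s['joint_positions'].round(1),s['eef_pos'],s['tcp_rot'],s['force'])
f=snap('scene','s4')
cv2.imwrite('pics/c4.png',cv2.resize(f['color'][90:250,130:310],None,fx=3.5,fy=3.5,interpolation=cv2.INTER_CUBIC))"
```

```text
[-45.8  -6.7 135.3  63.   37.8  -8. ] [ 0.50423752 -0.17944899  0.1342192 ] [-179.7794807   -44.7629436     4.73133695] [-1.63754321  0.27271849 -0.98994874]
```

View pics/c4.png

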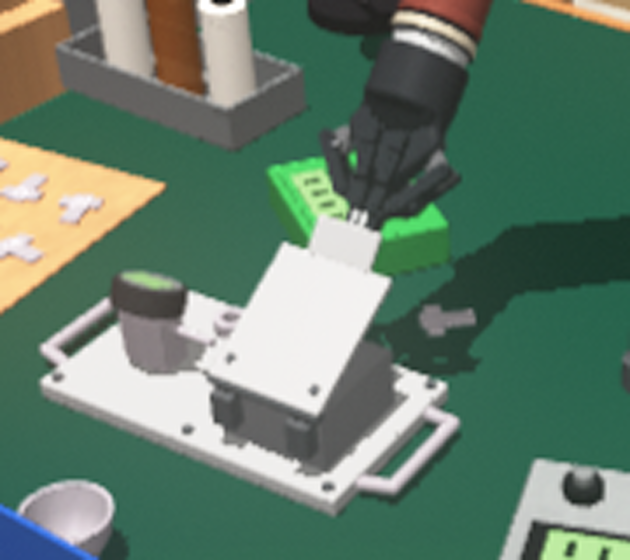

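The cover rests on the fingertips at about 30° open (crop (350,225)). I'll continue the arc.

Call:
drive_tool([
  {"hand":-1,"x":0.6,"y":0.05,"z":1.0,"ax":0,"ay":0,"az":0},
  {"hand":-1,"x":1.3,"y":0.1,"z":1.9,"ax":0,"ay":0,"az":0},
  {"hand":-1,"x":2.1,"y":0.15,"z":2.7,"ax":0,"ay":0,"az":0},
  {"hand":-1,"x":2.9,"y":0.2,"z":3.5,"ax":0,"ay":0,"az":0},
  {"hand":-1,"x":3.8,"y":0.3,"z":4.2,"ax":0,"ay":0,"az":0},
  {"hand":-1,"x":4.8,"y":0.4,"z":4.8,"ax":0,"ay":0,"az":0},
  {"hand":-1,"x":5.8,"y":0.45,"z":5.3,"ax":0,"ay":0,"az":0},
  {"hand":-1,"x":6.8,"y":0.5,"z":5.7,"ax":0,"ay":0,"az":0},
  {"hand":-1,"x":7.4,"y":0.55,"z":5.9,"ax":0,"ay":0,"az":0},
  {"hand":-1,"x":7.9,"y":0.6,"z":6.1,"ax":0,"ay":0,"az":0},
  {"hand":-1,"x":7.9,"y":0.6,"z":6.1,"ax":0,"ay":0,"az":0},
], newtons=20)

```text
clock: 5.85
eef_pos: [0.5831, -0.1723, 0.1923]
tcp_rot: [-179.4, -44.6, 4.5]
force: [-0.8, 0.5, 0.7]
finger_gap: -0.002
finger_force: 0.2
```

```bash
python3 -c "
from h import *
s=state();print(s['joint_positions'].round(1),s['eef_pos'],s['tcp_rot'],s['force'])
f=snap('scene','s5')
cv2.imwrite('pics/c5.png',cv2.resize(f['color'][60:250,130:310],None,fx=3,fy=3,interpolation=cv2.INTER_CUBIC))"
```

```text
[-37.1  -4.6 125.4  53.8  35.9   9.6] [ 0.5831447  -0.17232277  0.19225506] [-179.43727786  -44.58804619    4.49444524] [-0.80965133  0.47070292  0.68345315]
```

View pics/c5.png

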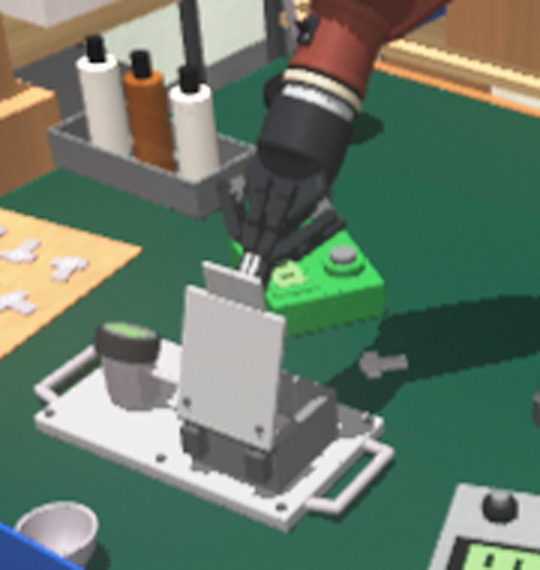

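The cover is nearly upright (about 75°), still resting on the fingertips. I'll push it slowly past upright.

Call:
drive_tool([
  {"hand":-1,"x":0.6,"y":0.05,"z":0.15,"ax":0,"ay":0,"az":0},
  {"hand":-1,"x":1.1,"y":0.1,"z":0.25,"ax":0,"ay":0,"az":0},
  {"hand":-1,"x":1.6,"y":0.15,"z":0.3,"ax":0,"ay":0,"az":0},
  {"hand":-1,"x":2.1,"y":0.15,"z":0.4,"ax":0,"ay":0,"az":0},
  {"hand":-1,"x":2.6,"y":0.2,"z":0.4,"ax":0,"ay":0,"az":0},
  {"hand":-1,"x":3.1,"y":0.25,"z":0.45,"ax":0,"ay":0,"az":0},
  {"hand":-1,"x":3.6,"y":0.3,"z":0.45,"ax":0,"ay":0,"az":0},
  {"hand":-1,"x":4.1,"y":0.3,"z":0.4,"ax":0,"ay":0,"az":0},
  {"hand":-1,"x":4.6,"y":0.35,"z":0.4,"ax":0,"ay":0,"az":0},
  {"hand":-1,"x":4.6,"y":0.35,"z":0.4,"ax":0,"ay":0,"az":0},
  {"hand":-1,"x":4.6,"y":0.35,"z":0.4,"ax":0,"ay":0,"az":0},
  {"hand":-1,"x":4.6,"y":0.35,"z":0.4,"ax":0,"ay":0,"az":0},
], newtons=20)

```text
clock: 6.9
eef_pos: [0.6284, -0.1684, 0.1954]
tcp_rot: [-179.4, -44.5, 4.4]
force: [-0.2, 0.1, 0.0]
finger_gap: -0.002
finger_force: 0.0
```

```bash
python3 -c "
from h import *
s=state();print(s['joint_positions'].round(1),s['eef_pos'],s['tcp_rot'],s['force'])
f=snap('scene','s6'); w=cloud(f); R=np.array([[.997,.0785],[-.0785,.997]])
P=w.reshape(-1,3); q=(P[:,:2]-[.6235,-.1699])@R.T
m=(np.abs(q[:,1])<.05)&(q[:,0]>-.02)&(q[:,0]<.1)&(P[:,2]>.09)&(P[:,2]<.19)
p=np.polyfit(P[m,2],q[m,0],1); print(m.sum(),'angle deg',90+np.degrees(np.arctan(p[0])))
"
```

```text
[-33.2   0.3 120.3  52.5  33.4  13.6] [ 0.62837174 -0.16842252  0.19536271] [-179.35927314  -44.52425796    4.44431708] [-0.18698683  0.12221634  0.04264792]
602 angle deg 111.38706180674322
```

The cover measures 111° (1.94 rad), so it's on its stop. I'll withdraw and straighten the tool.

Call:
drive_tool([
  {"hand":-1,"x":-4,"y":-0.3,"z":0.5,"ax":0,"ay":0,"az":0},
  {"hand":-1,"x":-8,"y":-0.6,"z":2,"ax":0,"ay":0,"az":0},
  {"hand":-1,"x":-11,"y":2,"z":5,"ax":0,"ay":0,"az":0},
  {"hand":-1,"x":-12,"y":5,"z":7,"ax":-0.06,"ay":0.775,"az":0},
  {"hand":-1,"x":-12,"y":9,"z":7,"ax":-0.06,"ay":0.775,"az":0},
  {"hand":-1,"x":-12,"y":13,"z":7,"ax":-0.06,"ay":0.775,"az":0},
  {"hand":-1,"x":-12,"y":17,"z":7,"ax":-0.06,"ay":0.775,"az":0},
  {"hand":-1,"x":-12,"y":21,"z":5,"ax":-0.06,"ay":0.775,"az":0},
  {"hand":-1,"x":-11,"y":25,"z":2,"ax":-0.06,"ay":0.775,"az":0},
  {"hand":-1,"x":-10.6,"y":29,"z":-1,"ax":-0.06,"ay":0.775,"az":0},
  {"hand":-1,"x":-10.6,"y":31.8,"z":-4,"ax":-0.06,"ay":0.775,"az":0},
  {"hand":-1,"x":-10.6,"y":31.8,"z":-4,"ax":-0.06,"ay":0.775,"az":0},
], newtons=20)

```text
clock: 7.95
eef_pos: [0.5248, 0.1381, 0.1665]
tcp_rot: [-179.4, -0.1, 4.5]
force: [1.0, 0.2, -0.7]
finger_gap: -0.0
finger_force: 0.0
```

```bash
python3 -c "
from h import *
s=state();print(s['joint_positions'].round(1),s['eef_pos'],s['tcp_rot'],s['force'])
f=snap('scene','s7')
cv2.imwrite('pics/c7.png',cv2.resize(f['color'][100:300,130:370],None,fx=2.8,fy=2.8,interpolation=cv2.INTER_CUBIC))"
```

```text
[  7.    6.1 107.    0.7  66.7  92.2] [0.52484825 0.13808361 0.16651735] [-1.79380313e+02 -1.39336739e-01  4.48698079e+00] [ 1.04775211  0.1969549  -0.66317116]
```

View pics/c7.png

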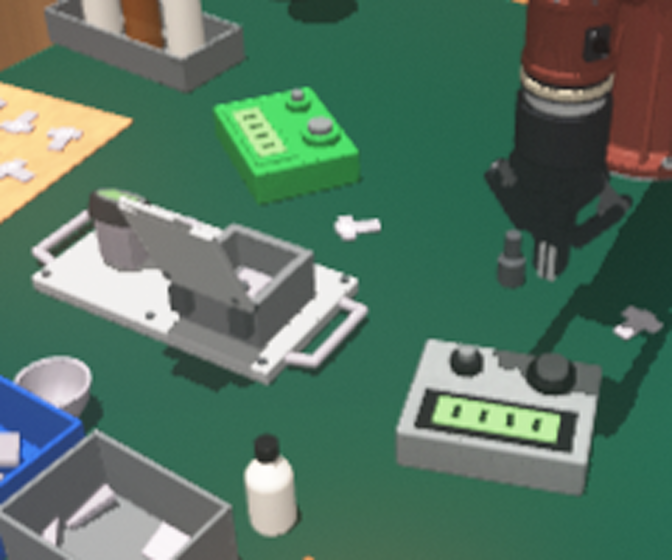

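The cover leans back open (crop (185,250)), and the shut fingers are near the console's large button (550,370). I'll settle the arm first.

Call:
drive_tool([
  {"hand":-1,"x":0,"y":0,"z":-4,"ax":0,"ay":0,"az":0},
  {"hand":-1,"x":0,"y":0,"z":-7,"ax":0,"ay":0,"az":0},
  {"hand":-1,"x":0,"y":0,"z":-7,"ax":0,"ay":0,"az":0},
  {"hand":-1,"x":0,"y":0,"z":-7,"ax":0,"ay":0,"az":0},
], newtons=20)

```text
clock: 8.33
eef_pos: [0.5192, 0.1352, 0.0942]
tcp_rot: [-179.4, 0.3, 4.4]
force: [0.4, 0.3, 0.2]
finger_gap: -0.003
finger_force: 0.0
```

Call:
drive_tool([
  {"hand":-1,"x":0.3,"y":1.4,"z":0,"ax":0,"ay":0,"az":0},
  {"hand":-1,"x":0.3,"y":1.4,"z":-1.5,"ax":0,"ay":0,"az":0},
  {"hand":-1,"x":0.3,"y":1.4,"z":-2.1,"ax":0,"ay":0,"az":0},
  {"hand":-1,"x":0.3,"y":1.4,"z":-2.1,"ax":0,"ay":0,"az":0},
  {"hand":-1,"x":0.3,"y":1.4,"z":-2.1,"ax":0,"ay":0,"az":0},
], newtons=20)

```text
clock: 8.75
eef_pos: [0.5252, 0.1492, 0.0765]
tcp_rot: [-179.4, -0.1, 4.4]
force: [0.5, -0.1, -0.1]
finger_gap: 0.001
finger_force: 0.0
```

Call:
drive_tool([
  {"hand":-1,"x":-0.2,"y":0,"z":-0.3,"ax":0,"ay":0,"az":0},
  {"hand":-1,"x":-0.2,"y":0,"z":-0.6,"ax":0,"ay":0,"az":0},
  {"hand":-1,"x":-0.2,"y":0,"z":-0.8,"ax":0,"ay":0,"az":0},
  {"hand":-1,"x":-0.2,"y":0,"z":-1.0,"ax":0,"ay":0,"az":0},
  {"hand":-1,"x":-0.2,"y":0,"z":-1.2,"ax":0,"ay":0,"az":0},
  {"hand":-1,"x":-0.2,"y":0,"z":-1.2,"ax":0,"ay":0,"az":0},
  {"hand":-1,"x":-0.2,"y":0,"z":-1.2,"ax":0,"ay":0,"az":0},
], newtons=20)

```text
clock: 9.33
eef_pos: [0.5227, 0.1494, 0.0634]
tcp_rot: [-179.4, 0.0, 4.4]
force: [-0.4, -0.6, 2.6]
finger_gap: 0.001
finger_force: 1.7
```

Call:
drive_tool([
  {"hand":-1,"x":0,"y":0,"z":-0.1,"ax":0,"ay":0,"az":0},
  {"hand":-1,"x":0,"y":0,"z":-0.2,"ax":0,"ay":0,"az":0},
  {"hand":-1,"x":0,"y":0,"z":-0.3,"ax":0,"ay":0,"az":0},
  {"hand":-1,"x":0,"y":0,"z":-0.3,"ax":0,"ay":0,"az":0},
], newtons=20)

```text
clock: 9.67
eef_pos: [0.5227, 0.1494, 0.061]
tcp_rot: [-179.4, 0.0, 4.4]
force: [-3.4, -2.2, 9.0]
finger_gap: 0.001
finger_force: 4.3
```

Call:
drive_tool([
  {"hand":-1,"x":0,"y":0,"z":-0.1,"ax":0,"ay":0,"az":0},
  {"hand":-1,"x":0,"y":0,"z":-0.1,"ax":0,"ay":0,"az":0},
  {"hand":-1,"x":0,"y":0,"z":-0.1,"ax":0,"ay":0,"az":0},
], newtons=20)

```text
clock: 9.92
eef_pos: [0.5228, 0.1494, 0.0609]
tcp_rot: [-179.4, 0.0, 4.5]
force: [-5.2, -2.4, 13.3]
finger_gap: -0.0
finger_force: 6.7
```

The button has bottomed out: z stays at 0.061 (6 mm below the released top) while the force climbs to 13 N. Releasing straight up.

Call:
drive_tool([
  {"hand":-1,"x":0,"y":0,"z":0.4,"ax":0,"ay":0,"az":0},
  {"hand":-1,"x":0,"y":0,"z":1,"ax":0,"ay":0,"az":0},
  {"hand":-1,"x":0,"y":0,"z":3,"ax":0,"ay":0,"az":0},
  {"hand":-1,"x":0,"y":0,"z":6,"ax":0,"ay":0,"az":0},
  {"hand":-1,"x":0,"y":0,"z":10,"ax":0,"ay":0,"az":0},
  {"hand":-1,"x":-6,"y":0,"z":13,"ax":0,"ay":0,"az":0},
  {"hand":-1,"x":-10,"y":0,"z":13,"ax":0,"ay":0,"az":0},
  {"hand":-1,"x":-14,"y":0,"z":13,"ax":0,"ay":0,"az":0},
  {"hand":-1,"x":-14,"y":0,"z":13,"ax":0,"ay":0,"az":0},
  {"hand":-1,"x":-14,"y":0,"z":13,"ax":0,"ay":0,"az":0},
], newtons=20)

```text
clock: 10.75
eef_pos: [0.3783, 0.1498, 0.1881]
tcp_rot: [-179.3, 0.1, 4.5]
force: [-0.2, 0.2, 0.1]
finger_gap: 0.0
finger_force: 0.0
```

```bash
python3 -c "
from h import *
s=state();print(s['eef_pos'],s['force'],np.abs(s['qvel']).max())
f=snap('scene','s8')
w=cloud(f); 
g=(np.abs(w[...,1]-.11)<.13)&(np.abs(w[...,0]-.54)<.11)
P=w[g&(w[...,2]>.04)&(w[...,2]<.05)]; print('console',cv2.minAreaRect((P[:,:2]*1000).astype(np.float32)))
m=(g&(w[...,2]>.0605)&(w[...,2]<.08)).astype(np.uint8); k,l,st,c=cv2.connectedComponentsWithStats(m)
for i in range(1,k):
  if st[i,4]>8: print(st[i],np.median(w[l==i],0).round(4))
cv2.imwrite('pics/c8.png',cv2.resize(f['color'][100:300,130:370],None,fx=2.8,fy=2.8,interpolation=cv2.INTER_CUBIC))"
```

```text
[0.37827199 0.1497971  0.18807952] [-0.21208228  0.22287493  0.06320137] 4.493477868387834
console ((567.0736083984375, 123.3022232055664), (132.6138458251953, 170.33917236328125), 20.946718215942383)
[294 223   6   6  29] [0.5534 0.0753 0.0668]
[321 226  14  11  93] [0.5249 0.1514 0.068 ]
```

View pics/c8.png

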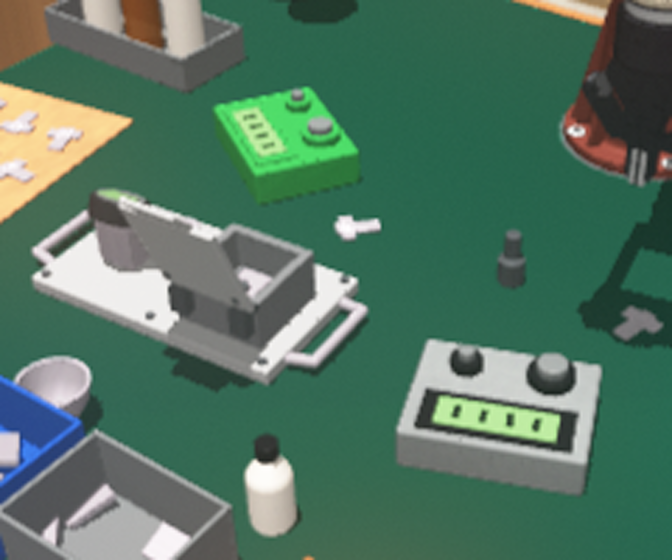

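The cover is still open (crop (185,250)), the large button is back up (550,370), the console hasn't moved, and the arm is clear.

```bash
python3 -c "
from workcell import sign_off
print(sign_off())"
```

```text
the job is handed in; nothing more can be done
None
```

The job is handed in: the cover leans open on its stop (measured 111°), the larger (zero) button was pressed fully down and came back up, the smaller button was not touched, and the console stayed where it was.

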